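Load setting masters into two gravity chutes

ROBOT

A 7-joint arm with a two-finger parallel gripper is mounted at the origin on a cart in front of the work surface, level with it; the furniture and walls round the work are solid. World frame = base frame: x ahead of the robot, y to its left, z up, the work surface at z = 0. Lengths are in m, angles in rad, forces in N, time in s.
With the tool pointing down it reaches from about 0.35 to 0.9 m from the base axis. Payload 8.1 kg.
Tool frame: the origin (TCP) lies at the very end of the fingers, on their centre line; the grasp point (between the pads) lies 19 mm behind it; z points along the fingers, y is the line along which they close (so a half turn about z gives the same grasp; the last joint's range is limited). The gripper opens to 92 mm and grips with 3 to 60 N. Pads are 19 mm wide; open, the fingers measure 130 mm over their backs; the gripper's body (75 mm by 190 mm) begins 47 mm behind the grasp point.
Start: joints at [1.219, 0.434, 0.025, 1.573, -0.012, 1.134, -0.075], TCP at [0.154, -0.606, 0.227] pointing down, gripper open.
Joint ranges: [-2.62, 2.62], [-0.44, 2.09], [-1.27, 1.32], [0.08, 2.57], [-1.32, 4.46], [0.12, 2], [-2.74, 2.74]. Speed limits (rad/s): [2.22, 2.22, 3.01, 3.01, 3.14, 3.14, 3.14].

INTERFACE

Orientations are given as a rotation vector (axis times angle).
In Python, from cell import arm gives the robot as it stands.
- The arm moves only by the tool drive_tool, never from a script. Its argument "targets" is a list of rows, each a list of 7 numbers: the turn, a rotation vector about the world's x, y, z in units of 5 degrees (1.0 is 5 degrees), then the shift along the world's x, y, z in units of 40 mm (1.0 is 40 mm), then the opening, from 0 (shut) to 1 (fully open). In form: [[wx, wy, wz, dx, dy, dz, fingers], ...]. A call has 1 to 5 rows; each row is the pose to reach, as a shift and turn from the pose commanded when the call began; what a row does not reach only later rows make up. A row lasts 1/10 s, in which the tool goes at most 50 mm and 8.59 degrees, less where a joint would pass 70% of its speed; a pose out of reach is approached as far as the arm can. A call with a gripper value outside its range is refused whole. The fingers move at their own pace and stop on an object; "force" is the grip in N (left out, the last holds). Time passes only in rows, so rows that repeat a pose let the fingers close. It gives the time, the measured TCP pose, the force, the opening and the grip force at its end, in the units of the state.
- arm.observe(): the state, without advancing time (a new reading comes with each control period).
- arm.get_image(name): name is "side" or "top" or "wrist"; returns a dict with "pixels" (420x560x3 uint8, red, green, blue), "intrinsics" (3x3 intrinsics, pixels), "rvec" (rotation vector, rad) and "tvec" (3), from world to camera coordinates, as OpenCV has them; the wrist camera has in their place "mount" (4x4, takes a point from camera to tool coordinates, whose origin is the TCP and whose axes are the flange's). Camera axes: x right, y down, z forward; pixel columns grow to the right and rows downward; lengths in m; the calibration is good to about 2 mm. The wrist camera is an equidistant fisheye: a pixel r from the principal point sees the ray r / f radians off the axis. A picture is of the moment at which its call begins: read the wrist's pose just before it. There is no depth.
- arm.sign_off(): hands the job in; it is judged then, once.
The state is a dict: "clock": time; "joints": joint angles; "dq": joint speeds; "joint_efforts": joint torques, N m; "position": TCP position; "ee_rot": TCP orientation; "force": force on the tool from outside, world axes, zero at the start; "ft_torque": the same for the moment, N m; "width": opening from 0.0 (shut) to 1.0 (fully open); "gripper_force": force on a finger pad.
Only numpy, scipy, OpenCV 4.12 (cv2) and the standard library are available. Lean on these libraries where they do the work, as an engineer would, in place of code of your own. Each camera call takes 0.05 s, during which the arm holds its last target. There are 200 camera calls.

TASK

Move the four setting masters from the supply rail onto the two sloping gravity chutes: blue masters onto the blue chute, orange ones onto the orange chute. On each chute the square master must go first, so that it has slid down to rest against the end stop, with the round one lying directly behind it; every master lies flat on the lane, lengthwise. Leave the loupe and the tape roll where they are.

Things in the scene. Friction and masses are not known exactly. Their poses are not given: they have to be found in the camera images.
- blue_square_c (a point): centre (half-way up) of the blue square master: loose blue plastic block 48 mm long (x) x 36 wide (y) x 30 high with a bright steel square (24 x 24 mm) 8 mm proud on its top, 38 mm high overall; 0.12 kg, z up, same when turned end for end. Grip it across the 36 mm, fingertips some 12 mm above its underside to clear the chute walls
- blue_round_c (a point): centre (half-way up) of the blue round master: loose blue plastic block 48 mm long (x) x 36 wide (y) x 30 high with a bright steel disc (27 mm across) with a black centre spot (12 mm) 8 mm proud on its top, 38 mm high overall; 0.12 kg, z up, same when turned end for end. Grip it across the 36 mm, fingertips some 12 mm above its underside to clear the chute walls
- orange_square_c (a point): centre (half-way up) of the orange square master: loose orange plastic block 48 mm long (x) x 36 wide (y) x 30 high with a bright steel square (24 x 24 mm) 8 mm proud on its top, 38 mm high overall; 0.12 kg, z up, same when turned end for end. Grip it across the 36 mm, fingertips some 12 mm above its underside to clear the chute walls
- orange_round_c (a point): centre (half-way up) of the orange round master: loose orange plastic block 48 mm long (x) x 36 wide (y) x 30 high with a bright steel disc (27 mm across) with a black centre spot (12 mm) 8 mm proud on its top, 38 mm high overall; 0.12 kg, z up, same when turned end for end. Grip it across the 36 mm, fingertips some 12 mm above its underside to clear the chute walls
- blue_chute: fixed chute with blue walls and stop; origin on the bench under its middle. Slippery lane along x, falling 18 deg to a 26 mm high stop at +x (inner face x=86 mm); parts let go slide down to it. Lane 52 mm wide, walls 4 thick, 6 high; floor 44 mm above bench at x=0, 73 at its open high end (x=-93). Holds two masters lengthwise, 48 mm along the lane; let go at about x=-45 (floor 59 high)
- orange_chute: fixed chute with orange walls and stop; origin on the bench under its middle. Slippery lane along x, falling 18 deg to a 26 mm high stop at +x (inner face x=86 mm); parts let go slide down to it. Lane 52 mm wide, walls 4 thick, 6 high; floor 44 mm above bench at x=0, 73 at its open high end (x=-93). Holds two masters lengthwise, 48 mm along the lane; let go at about x=-45 (floor 59 high)
- supply_rail: fixed aluminium rail 30 mm wide (x), 252 long (y); origin on the bench under its middle. Its top, 12 mm up, carries the four masters in a row, 60 mm apart, in any order, each with its 48 mm length along the rail and overhanging 3 mm on both sides; ribs 9 mm high stand between them
- loupe_c (a point): centre of a loose black eye loupe, 41 mm across, 31 mm high, standing on the bench; to be left alone
- tape_roll_c (a point): centre of a loose white roll of tape lying flat on the bench, 80 mm across, 18 mm high; to be left alone

How it is judged:
At the end, for the whole second after the job is handed in: On the chute of its colour each square master lies with its end at the stop (9 mm), the round one directly behind it (12 mm along the lane), each within 13 mm of the lane's middle line, lying on the floor (9 mm), tilted under 26 degrees, lengthwise (40 degrees), at rest (x of blue_square_c in the frame of blue_chute between 0.0596 and 0.0776 m and y of blue_square_c in the frame of blue_chute between -0.013 and 0.013 m and z of blue_square_c in the frame of blue_chute between 0.0327 and 0.0507 m and angle between each of blue_square_c, blue_round_c, orange_square_c, orange_round_c's own z axis and vertical below 0.45 rad and angle between the x axis of each of blue_square_c, blue_round_c and the x axis of blue_chute, either way round below 0.7 rad and linear speed of each of blue_square, blue_round, orange_square, orange_round below 0.01 m/s and x of blue_round_c in the frame of blue_chute between 0.011 and 0.035 m and y of blue_round_c in the frame of blue_chute between -0.013 and 0.013 m and z of blue_round_c in the frame of blue_chute between 0.0475 and 0.0655 m and x of orange_square_c in the frame of orange_chute between 0.0596 and 0.0776 m and y of orange_square_c in the frame of orange_chute between -0.013 and 0.013 m and z of orange_square_c in the frame of orange_chute between 0.0327 and 0.0507 m and angle between the x axis of each of orange_square_c, orange_round_c and the x axis of orange_chute, either way round below 0.7 rad and x of orange_round_c in the frame of orange_chute between 0.011 and 0.035 m and y of orange_round_c in the frame of orange_chute between -0.013 and 0.013 m and z of orange_round_c in the frame of orange_chute between 0.0475 and 0.0655 m); the robot touches nothing.
It fails at once if the loupe is pushed more than 30 mm from its place (distance of loupe_c from where it was at the start of the episode above 0.03 m).
It fails at once if the tape roll is pushed more than 30 mm from its place (distance of tape_roll_c from where it was at the start of the episode above 0.03 m).
It also fails if it takes over 115 s, if anything falls off the work surface, if the arm or the gripper's body presses on something with over 40 N, if the wrist force passes 120 N, or if a joint passes its speed limit or range.

## Working session

There is one attempt and no reset: what is moved stays moved. The work goes in short steps, Python scripts to look and compute and a tool call to move; the robot and the scene stay as the last step left them, time stands still between calls to the robot, and variables do not carry over. Pictures are saved under pics/ and viewed, at most 14 in all, crops included, and the job is handed in when it is done.

Besides the shell and the picture viewer there is one more tool, called after ">>>" by a JSON object that holds its "method" and its "body", one argument or row to a line. drive_tool: Moves the arm, as the interface text tells. Its arguments: {"type":"object","properties":{"targets":{"type":"array"},"force":{"type":"number"}},"required":["targets"]}

```bash
mkdir -p pics; ls
python3 - <<'E'
from cell import arm
import cv2,pickle
d={}
for n in("top","side"):
    d[n]=arm.get_image(n); cv2.imwrite(f"pics/{n}0.png",d[n]["pixels"][:,:,::-1])
    print(n,d[n]["intrinsics"],d[n]["rvec"],d[n]["tvec"])
pickle.dump(d,open("d0.pkl","wb"))
s=arm.observe();print(s)
E
```

```text
pics
top [[434.85196238   0.         285.82828021]
 [  0.         434.85196238 212.11246089]
 [  0.           0.           1.        ]] [ 2.16811555 -2.14052609  0.14367236] [0.09543808 0.55212623 0.88244467]
side [[386.72120087   0.         273.54623142]
 [  0.         386.72120087 208.44629115]
 [  0.           0.           1.        ]] [ 0.762513   -2.31692517  1.43632682] [0.48780245 0.16207764 0.81863068]
{'clock': 0.1, 'joints': array([ 1.21944815,  0.43519067,  0.02493744,  1.57395479, -0.01162269,
        1.13400639, -0.07509683]), 'dq': array([-9.33279623e-05, -7.22507250e-04, -5.59968078e-04, -2.37706709e-03,
       -4.34890978e-04,  1.70051525e-04,  1.12458187e-03]), 'joint_efforts': array([ 3.74531548e-03, -6.69135475e+01,  9.88028795e-01, -3.15147436e+01,
       -6.06593722e-02,  3.74877232e-02,  1.20597824e-04]), 'position': array([ 0.15373968, -0.60534433,  0.22601966]), 'ee_rot': array([-3.11595563e+00, -3.89487599e-01,  4.21278735e-04]), 'force': array([0.26160943, 0.42408407, 0.26142258]), 'ft_torque': array([-0.02392866,  0.06184452, -0.01901422]), 'gripper_force': 0.0, 'width': 1.0063300368194208}
```

View pics/top0.png

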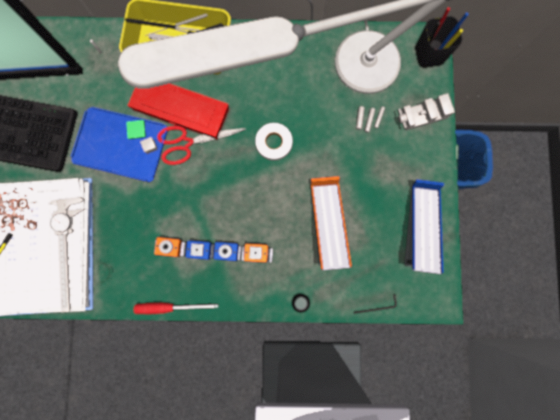

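View pics/side0.png

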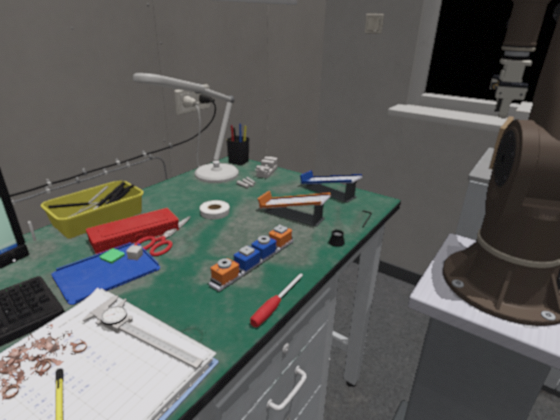

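The top view shows, left to right: orange round (166,246), blue square (197,249), blue round (225,251) and orange square (255,253). The orange chute runs from its stop (325,182) to its high end (335,270). The blue chute runs from (428,184) to (428,272). The loupe is at (300,302) and the tape at (274,141).

```bash
cat > h.py <<'E'
import numpy as np,cv2
def ray(im,uv,z):
    R=cv2.Rodrigues(np.array(im["rvec"],float))[0];t=np.array(im["tvec"],float).ravel();K=im["intrinsics"]
    d=R.T@np.linalg.solve(K,[uv[0],uv[1],1.]);c=-R.T@t
    return c+d*(z-c[2])/d[2]
E
python3 - <<'E'
import pickle,cv2,numpy as np
from h import *
d=pickle.load(open("d0.pkl","rb"));im=d["top"];p=im["pixels"]
hsv=cv2.cvtColor(p,cv2.COLOR_RGB2HSV)
O=cv2.inRange(hsv,(5,130,120),(18,255,255));B=cv2.inRange(hsv,(100,150,50),(125,255,255))
for n,M in(("O",O),("B",B)):
    k,L,st,c=cv2.connectedComponentsWithStats(M)
    for i in range(1,k):
        if st[i,4]>25 and c[i][0]>145 and 165<c[i][1]<285: print(n,st[i],c[i].round(1),ray(im,c[i],.042).round(4))
# white lane
W=cv2.inRange(hsv,(0,0,140),(180,70,255)); W[:, :300]=0; W[:165]=0; W[285:]=0; W[:,450:]=0
k,L,st,c=cv2.connectedComponentsWithStats(W)
for i in range(1,k):
    if st[i,4]>300:
        r=cv2.minAreaRect(np.argwhere(L==i)[:,::-1].astype(np.float32)); print(st[i],c[i],cv2.boxPoints(r).round(1).tolist())
# masters: body+steel blob by closing
for n,x in(("or",166),("bs",197),("br",225),("os",255)):
    pass
S=cv2.inRange(hsv,(0,0,150),(180,70,255)); S[:235]=0;S[265:]=0;S[:,:145]=0;S[:,285:]=0
k,L,st,c=cv2.connectedComponentsWithStats(S)
for i in range(1,k):
    if st[i,4]>10: print("steel",st[i],c[i].round(1),ray(im,c[i],.05).round(4))
for uv,z in(((300,302),.031),((274,141),.018)): print(ray(im,uv,z).round(3))
cv2.imwrite("pics/crop0.png",cv2.resize(p[170:290,150:450,::-1],None,fx=2.66,fy=2.66,interpolation=cv2.INTER_CUBIC))
E
```

```text
O [311 176  41  93 516] [327.8 207.6] [0.5609 0.0145 0.042 ]
O [154 237  27  20 289] [168.2 246.6] [0.4748 0.3458 0.042 ]
O [245 243  24  20 246] [256.7 252.3] [0.4654 0.1618 0.042 ]
B [412 180  32  39 241] [430.1 187.6] [ 0.6063 -0.2021  0.042 ]
B [412 196   2  72  88] [412.8 231.9] [ 0.5119 -0.1632  0.042 ]
B [440 222   4  50  70] [441.6 249. ] [ 0.4771 -0.2221  0.042 ]
B [186 241  25  18 198] [199.2 249.3] [0.4699 0.2812 0.042 ]
B [215 242  10   8  44] [218.  244.6] [0.4802 0.2426 0.042 ]
B [214 243  24  18 153] [228.2 252.9] [0.4633 0.2208 0.042 ]
[ 313  185   37   86 2126] [330.54421449 227.7841016 ] [[312.79998779296875, 186.3000030517578], [338.79998779296875, 183.10000610351562], [349.20001220703125, 267.70001220703125], [323.20001220703125, 270.8999938964844]]
[ 414  188   27   86 2099] [426.93854216 231.15674131] [[414.0, 188.0], [440.0, 188.0], [440.0, 273.0], [414.0, 273.0]]
steel [159 241  14  12 107] [165.7 246.4] [0.4748 0.3488 0.05  ]
steel [180 242   5  14  51] [181.9 248.7] [0.4704 0.3153 0.05  ]
steel [191 244  13  12 144] [196.7 249.4] [0.4694 0.2848 0.05  ]
steel [219 245  13  13 121] [224.9 250.9] [0.4671 0.2267 0.05  ]
steel [237 247   4  13  37] [238.6 252.9] [0.4633 0.1984 0.05  ]
steel [250 247  12  12 138] [255.3 252.4] [0.4646 0.1641 0.05  ]
steel [241 248   3  13  28] [242.4 254.5] [0.46   0.1907 0.05  ]
steel [269 248   4  15  44] [270.6 255. ] [0.4598 0.1327 0.05  ]
[0.364 0.071 0.031]
[0.711 0.131 0.018]
```

View pics/crop0.png

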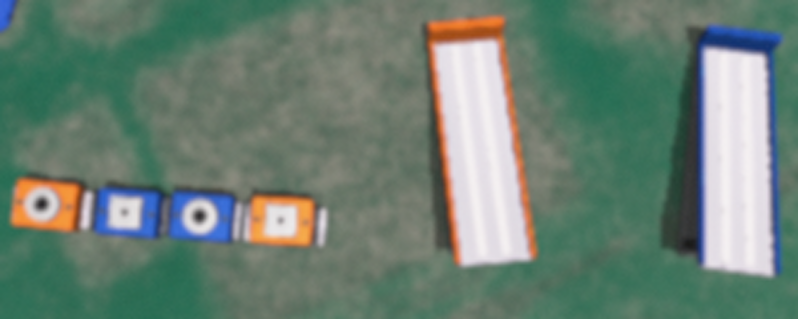

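The crop confirms the order: orange round, blue square, blue round, orange square, with spacing near 60 mm. Both lanes are clearly visible.

Run:
```python
import pickle,cv2,numpy as np
from h import *
d=pickle.load(open("d0.pkl","rb"));im=d["top"]
R=cv2.Rodrigues(np.array(im["rvec"],float))[0];print("cam",-R.T@np.array(im["tvec"]))
for n,far,near in(("O",[(312.8,186.3),(338.8,183.1)],[(349.2,267.7),(323.2,270.9)]),("B",[(415,187.5),(440,188.5)],[(441,274),(414,272)])):
    f=[ray(im,q,.016) for q in far]; g=[ray(im,q,.073) for q in near]
    F=np.mean(f,0);G=np.mean(g,0);v=F-G
    yaw=np.arctan2(v[1],v[0]);u=np.array([np.cos(yaw),np.sin(yaw)])
    print(n,"len",np.hypot(*v[:2]),"widths",np.linalg.norm(f[0]-f[1]),np.linalg.norm(g[0]-g[1]),"yaw",np.degrees(yaw),"origin",G[:2]+u*.093,F[:2]-u*.086,"release x=-45:",G[:2]+u*.048)
from scipy.spatial.transform import Rotation as Ro
print(Ro.from_rotvec([-3.11595563,-.389487599,0]).as_matrix().round(3))
```

```text
cam [0.43058354 0.10345885 0.94686561]
O len 0.18318387535826952 widths 0.05717077562192686 0.05231504614760487 yaw 4.849892948122186 origin [0.52500918 0.00855109] [0.52917807 0.00890482] release x=-45: [0.48017029 0.00474654]
B len 0.1847210282910577 widths 0.05442678648062326 0.053807211003044066 yaw -7.490023529265792 origin [ 0.51953632 -0.1933058 ] [ 0.52520853 -0.19405156] release x=-45: [ 0.47492028 -0.18743989]
[[ 0.969  0.246 -0.   ]
 [ 0.246 -0.969  0.001]
 [ 0.    -0.001 -1.   ]]
```

>>> {"method": "drive_tool", "body": {
  "targets": [
    [0,0,1.6,0.65,1,0,1],
    [0,0,3.2,1.3,2,0,1],
    [0,0,4.8,1.95,3,0,1],
    [0,0,6.4,2.6,4,0,1],
    [0,0,8,3.25,5,0,1]
  ],
  "force": 25
}}

```text
clock: 0.6
position: [0.2844, -0.4039, 0.2266]
ee_rot: [-2.792, -1.44, 0.0]
force: [1.4, -0.2, -0.9]
width: 1.001
gripper_force: 0.0
```

>>> {"method": "drive_tool", "body": {
  "targets": [
    [0,0,1.3,0.7,1,0,1],
    [0,0,2.6,1.4,2,0,1],
    [0,0,3.9,2.1,3,0,1],
    [0,0,5.2,2.8,4,0,1],
    [0,0,6.5,3.5,5,0,1]
  ]
}}

```text
clock: 1.1
position: [0.4244, -0.204, 0.2268]
ee_rot: [2.279, 2.162, -0.0]
force: [0.8, -0.6, -0.2]
width: 1.0
gripper_force: 0.0
```

>>> {"method": "drive_tool", "body": {
  "targets": [
    [0,0,0,0.2,1.2,0,1],
    [0,0,0,0.4,2.4,0,1],
    [0,0,0,0.6,3.6,0,1],
    [0,0,0,0.8,4.8,0,1],
    [0,0,0,1,6,0,1]
  ]
}}

```text
clock: 1.6
position: [0.4637, 0.036, 0.2267]
ee_rot: [2.284, 2.157, -0.0]
force: [0.8, 0.0, 0.5]
width: 1.004
gripper_force: 0.0
```

>>> {"method": "drive_tool", "body": {
  "targets": [
    [0,0,0,0,1,-0.4,1],
    [0,0,0,0,2,-0.8,1],
    [0,0,0,0,3.2,-1.2,1],
    [0,0,0,0,3.2,-1.6,1],
    [0,0,0,0,3.2,-1.6,1]
  ]
}}

```text
clock: 2.1
position: [0.4621, 0.1629, 0.1607]
ee_rot: [-2.278, -2.16, 0.006]
force: [0.1, 0.0, 0.9]
width: 0.997
gripper_force: 0.0
```

Run:
```python
from cell import arm
import cv2,pickle,numpy as np
s=arm.observe(); im=arm.get_image("wrist"); pickle.dump((s,im),open("w1.pkl","wb"))
cv2.imwrite("pics/w1.png",im["pixels"][:,:,::-1]); print(s["position"],s["ee_rot"],s["joints"].round(2)); print(im["intrinsics"],np.array(im["mount"]).round(4))
```

```text
[0.46209466 0.16293356 0.16073779] [-2.27846012 -2.15996805  0.00568194] [ 0.05  0.37 -0.63  1.94  0.27  0.93 -0.77]
[[325.1922621    0.         278.36224623]
 [  0.         325.1922621  211.04150958]
 [  0.           0.           1.        ]] [[ 6.000e-04 -9.686e-01 -2.487e-01  6.780e-02]
 [ 1.000e+00  8.000e-04 -7.000e-04  4.000e-04]
 [ 8.000e-04 -2.487e-01  9.686e-01 -1.588e-01]
 [ 0.000e+00  0.000e+00  0.000e+00  1.000e+00]]
```

View pics/w1.png

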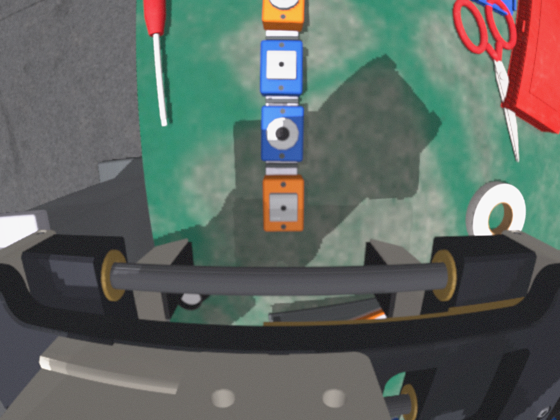

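The wrist view shows the orange square (steel at 284,208), blue round (282,133), blue square (281,65) and orange round at the top edge. The row lies along tool x.

```bash
cat >> h.py <<'E'
from scipy.spatial.transform import Rotation as Ro
def wray(s,im,uv,z):
    K=im["intrinsics"];a=np.array([uv[0]-K[0,2],uv[1]-K[1,2]])/K[0,0];r=np.hypot(*a)
    d=np.array([*(a/r*np.sin(r)),np.cos(r)]);M=np.array(im["mount"]);R=Ro.from_rotvec(s["ee_rot"]).as_matrix()
    c=R@M[:3,3]+s["position"];d=R@M[:3,:3]@d
    return c+d*(z-c[2])/d[2]
E
python3 - <<'E'
import pickle
from h import *
s,im=pickle.load(open("w1.pkl","rb"))
hsv=cv2.cvtColor(im["pixels"],cv2.COLOR_RGB2HSV)
m=cv2.inRange(hsv,(5,130,80),(18,255,255))|cv2.inRange(hsv,(100,130,50),(125,255,255))
m[:20]=0;m[240:]=0;m[:,:255]=0;m[:,310:]=0
m=cv2.morphologyEx(m,cv2.MORPH_OPEN,np.ones((3,3)))
cs,_=cv2.findContours(m,cv2.RETR_EXTERNAL,cv2.CHAIN_APPROX_NONE)
for c in cs:
    if cv2.contourArea(c)>800:
        P=np.array([wray(s,im,q,.042)[:2] for q in c[:,0].astype(float)]).astype(np.float32)
        print(cv2.boundingRect(c),[np.round(v,4) for v in cv2.minAreaRect(P)])
for uv in((284,208),(282.5,133),(281,65)): print(wray(s,im,uv,.05).round(4))
R=Ro.from_rotvec(s["ee_rot"]).as_matrix();print(np.degrees(np.arctan2(R[1,0],R[0,0])))
E
```

```text
(263, 175, 41, 57) [array([0.4658, 0.1659]), array([0.0502, 0.0357]), np.float64(87.9976)]
(261, 106, 43, 55) [array([0.4683, 0.2273]), array([0.0465, 0.0354]), np.float64(86.6931)]
(260, 40, 43, 56) [array([0.4705, 0.2842]), array([0.0489, 0.0354]), np.float64(86.9518)]
[0.4668 0.1638 0.05  ]
[0.4687 0.2273 0.05  ]
[0.4705 0.2843 0.05  ]
86.9416321915355
```

>>> {"method": "drive_tool", "body": {
  "targets": [
    [0,0,0,0.1,0.05,-0.9,1],
    [0,0,0,0.1,0.05,-1.8,1],
    [0,0,0,0.1,0.05,-2.7,1],
    [0,0,0,0.1,0.05,-3.4,1],
    [0,0,0,0.1,0.05,-3.4,1]
  ]
}}

```text
clock: 2.65
position: [0.4666, 0.1616, 0.0247]
ee_rot: [-2.285, -2.154, 0.008]
force: [-0.5, -0.5, -0.3]
width: 0.998
gripper_force: 0.0
```

>>> {"method": "drive_tool", "body": {
  "targets": [
    [0,0,0,0,0,0,0],
    [0,0,0,0,0,0,0],
    [0,0,0,0,0,0,0],
    [0,0,0,0,0,0,0],
    [0,0,0,0,0,0,0]
  ]
}}

```text
clock: 3.15
position: [0.4683, 0.1642, 0.0274]
ee_rot: [2.283, 2.157, 0.002]
force: [0.3, 0.4, 0.9]
width: 0.615
gripper_force: 0.0
```

>>> {"method": "drive_tool", "body": {
  "targets": [
    [0,0,0,0,0,0,0],
    [0,0,0,0,0,0,0],
    [0,0,0,0,0,0,0],
    [0,0,0,0,0,0,0],
    [0,0,0,0,0,0,0]
  ]
}}

```text
clock: 3.65
position: [0.4678, 0.1642, 0.0267]
ee_rot: [-2.283, -2.158, 0.0]
force: [-1.0, -0.6, 2.9]
width: 0.39
gripper_force: 25.0
```

>>> {"method": "drive_tool", "body": {
  "targets": [
    [0,0,0,0,0,0.5,0],
    [0,0,0,0,0,1.5,0],
    [0,0,0,0,0,2.5,0],
    [0,0,0,0,0,3.5,0],
    [0,0,0,0,0,3.5,0]
  ]
}}

```text
clock: 4.15
position: [0.4704, 0.1659, 0.1714]
ee_rot: [2.281, 2.155, 0.012]
force: [0.2, 0.6, -0.7]
width: 0.39
gripper_force: 25.0
```

>>> {"method": "drive_tool", "body": {
  "targets": [
    [0,0,-1.64,0.1,-0.4,0,0],
    [0,0,-3.28,0.2,-0.8,0,0],
    [0,0,-4.92,0.3,-1.2,0,0],
    [0,0,-6.56,0.4,-1.6,0,0],
    [0,0,-8.2,0.5,-2,0,0]
  ]
}}

```text
clock: 4.65
position: [0.4875, 0.0833, 0.1658]
ee_rot: [-2.898, -1.213, 0.002]
force: [-0.3, 0.8, -0.5]
width: 0.392
gripper_force: 25.0
```

>>> {"method": "drive_tool", "body": {
  "targets": [
    [0,0,-1.64,0,-0.4,0,0],
    [0,0,-3.28,0,-0.8,0,0],
    [0,0,-4.92,0,-1.2,0,0],
    [0,0,-6.56,0,-1.6,0,0],
    [0,0,-8.2,0,-2,0,0]
  ]
}}

```text
clock: 5.15
position: [0.4873, 0.0034, 0.1658]
ee_rot: [3.139, 0.121, -0.002]
force: [-0.5, 0.2, -1.6]
width: 0.391
gripper_force: 25.0
```

>>> {"method": "drive_tool", "body": {
  "targets": [
    [-0.1,1.2,0,0,0,-0.3,0],
    [-0.2,2.4,0,0,0,-0.6,0],
    [-0.3,3.6,0,0,0,-1,0],
    [-0.3,3.6,0,0,0,-1,0],
    [-0.3,3.6,0,0,0,-1,0]
  ]
}}

```text
clock: 5.65
position: [0.4875, 0.0043, 0.1254]
ee_rot: [3.087, 0.128, -0.492]
force: [-0.4, 0.0, -0.8]
width: 0.387
gripper_force: 25.0
```

```bash
cat > pose.py <<'E'
from cell import arm
from h import *
import sys
P=[];Rm=[]
s=arm.observe();print(s["position"].round(4),s["joints"].round(2))
R=Ro.from_rotvec(s["ee_rot"]).as_matrix();print("toolx yaw",np.degrees(np.arctan2(R[1,0],R[0,0])).round(1),"pitch",np.degrees(np.arcsin(-R[2,0])).round(1),"tool z",R[:,2].round(3))
for n in sys.argv[2:]:
    im=arm.get_image(n); cv2.imwrite(f"pics/{n}{sys.argv[1]}.png",im["pixels"][:,:,::-1])
    import pickle; pickle.dump((s,im),open(f"{n}{sys.argv[1]}.pkl","wb"))
E
python3 pose.py 2 wrist
```

```text
[0.4875 0.0043 0.1254] [ 0.06  0.53 -0.25  1.75  0.11  1.19 -1.72]
toolx yaw 4.8 pitch 18.1 tool z [-0.31  -0.026 -0.95 ]
```

View pics/wrist2.png

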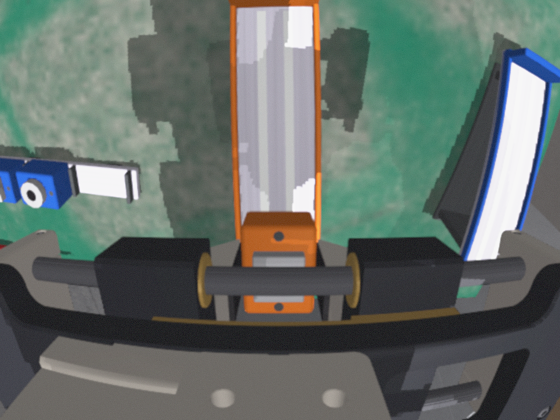

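The orange square is held centred over the lane (block centre at column 280, lane middle at 278), aligned and tilted with it. I'll lower it and let go.

>>> {"method": "drive_tool", "body": {
  "targets": [
    [0,0,0,0,0,-0.5,0],
    [0,0,0,0,0,-0.9,0],
    [0,0,0,0,0,-1.15,0],
    [0,0,0,0,0,-1.25,0],
    [0,0,0,0,0,-1.25,0]
  ]
}}

```text
clock: 6.2
position: [0.4877, 0.0042, 0.0773]
ee_rot: [3.087, 0.128, -0.489]
force: [0.4, -0.3, -1.4]
width: 0.39
gripper_force: 25.0
```

>>> {"method": "drive_tool", "body": {
  "targets": [
    [0,0,0,0,0,0,1],
    [0,0,0,0,0,0,1],
    [0,0,0,0,0,0,1],
    [0,0,0,0,0,0,1],
    [0,0,0,0,0,0,1]
  ]
}}

```text
clock: 6.7
position: [0.488, 0.0042, 0.0768]
ee_rot: [3.087, 0.128, -0.49]
force: [-0.3, -0.5, 1.2]
width: 0.772
gripper_force: 0.0
```

>>> {"method": "drive_tool", "body": {
  "targets": [
    [0,0,0,0.1,0,0.3,1],
    [0,0,0,0.3,0,1,1],
    [0,0,0,0.3,0,2,1],
    [0.1,-1.6,0,0,0,3,1],
    [0.2,-2.6,0,0,0,3,1]
  ]
}}

```text
clock: 7.2
position: [0.4903, 0.0051, 0.2018]
ee_rot: [3.132, 0.131, -0.119]
force: [0.9, -0.0, 0.0]
width: 1.0
gripper_force: 0.0
```

```bash
python3 pose.py 3 wrist
```

```text
[0.4903 0.0051 0.2018] [ 0.1   0.31 -0.28  1.85  0.09  1.08 -1.7 ]
toolx yaw 4.8 pitch 4.3 tool z [-0.075 -0.008 -0.997]
```

View pics/wrist3.png

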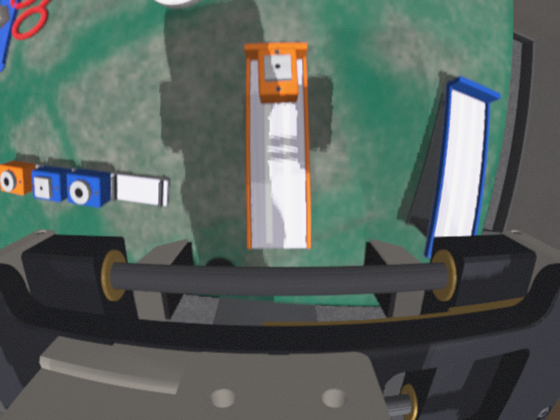

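The orange square rests at the stop (278,66), straight and centred. Next is the blue square.

>>> {"method": "drive_tool", "body": {
  "targets": [
    [0.1,-1,0,0,0.5,0,1],
    [0.1,-1,0,0,1,0,1],
    [0.1,-1,0,0,2,0,1],
    [0.1,-1,0,0,3,0,1],
    [0.1,-1,0,0,3,0,1]
  ]
}}

```text
clock: 7.75
position: [0.4875, 0.1305, 0.1975]
ee_rot: [-3.135, -0.141, 0.0]
force: [0.1, 0.0, 0.6]
width: 1.001
gripper_force: 0.0
```

>>> {"method": "drive_tool", "body": {
  "targets": [
    [0,0,1.64,0,0.4,0,1],
    [0,0,3.28,0,0.8,0,1],
    [0,0,4.92,-0.1,1.2,0,1],
    [0,0,6.56,-0.2,1.6,0,1],
    [0,0,8.2,-0.4,2,0,1]
  ]
}}

```text
clock: 8.25
position: [0.4723, 0.2044, 0.197]
ee_rot: [2.891, 1.228, -0.002]
force: [0.5, 0.1, -0.4]
width: 1.0
gripper_force: 0.0
```

>>> {"method": "drive_tool", "body": {
  "targets": [
    [0,0,1.64,0,0.4,-0.2,1],
    [0,0,3.28,0,0.8,-0.4,1],
    [0,0,4.92,0,1.2,-0.6,1],
    [0,0,6.56,0,1.6,-0.8,1],
    [0,0,8.2,0,2,-1,1]
  ]
}}

```text
clock: 8.75
position: [0.4723, 0.2843, 0.1566]
ee_rot: [2.278, 2.163, -0.002]
force: [0.1, 0.2, -0.9]
width: 1.002
gripper_force: 0.0
```

```bash
python3 pose.py 4
```

```text
[0.4723 0.2843 0.1566] [-0.16  0.47 -0.66  1.8   0.34  0.99 -1.01]
toolx yaw 87.0 pitch 0.1 tool z [-0.001 -0.001 -1.   ]
```

>>> {"method": "drive_tool", "body": {
  "targets": [
    [0,0,0,-0.05,0,-0.9,1],
    [0,0,0,-0.05,0,-1.8,1],
    [0,0,0,-0.05,0,-2.7,1],
    [0,0,0,-0.05,0,-3.25,1],
    [0,0,0,-0.05,0,-3.25,0]
  ]
}}

```text
clock: 9.25
position: [0.4686, 0.2823, 0.024]
ee_rot: [-2.284, -2.157, 0.01]
force: [-0.1, 0.3, 0.9]
width: 0.956
gripper_force: 0.0
```

>>> {"method": "drive_tool", "body": {
  "targets": [
    [0,0,0,0,0,0,0],
    [0,0,0,0,0,0,0],
    [0,0,0,0,0,0,0],
    [0,0,0,0,0,0,0],
    [0,0,0,0,0,0,0]
  ]
}}

```text
clock: 9.75
position: [0.4702, 0.2843, 0.0274]
ee_rot: [2.284, 2.157, 0.002]
force: [0.1, 0.3, 0.4]
width: 0.525
gripper_force: 0.0
```

>>> {"method": "drive_tool", "body": {
  "targets": [
    [0,0,0,0,0,0,0],
    [0,0,0,0,0,0,0],
    [0,0,0,0,0,0,0],
    [0,0,0,0,0,0,0],
    [0,0,0,0,0,0,0]
  ]
}}

```text
clock: 10.25
position: [0.47, 0.2842, 0.0269]
ee_rot: [2.284, 2.157, 0.0]
force: [-0.6, -0.8, 5.0]
width: 0.388
gripper_force: 25.0
```

>>> {"method": "drive_tool", "body": {
  "targets": [
    [0,0,0,0,0,0.5,0],
    [0,0,0,0,0,1.5,0],
    [0,0,0,0,0,2.5,0],
    [0,0,0,0,0,3.5,0],
    [0,0,0,0,0,3.5,0]
  ]
}}

```text
clock: 10.75
position: [0.4718, 0.2866, 0.1717]
ee_rot: [2.283, 2.157, 0.013]
force: [-0.6, 1.2, -1.4]
width: 0.391
gripper_force: 25.0
```

>>> {"method": "drive_tool", "body": {
  "targets": [
    [0,0,-1.26,0.1,-0.8,0,0],
    [0,0,-2.52,0.2,-1.6,0,0],
    [0,0,-3.78,0.3,-2.4,0,0],
    [0,0,-5.04,0.3,-3.2,0,0],
    [0,0,-6.3,0.3,-4,0,0]
  ]
}}

```text
clock: 11.25
position: [0.4814, 0.1227, 0.1659]
ee_rot: [-2.787, -1.45, 0.002]
force: [-0.0, -0.2, -0.5]
width: 0.391
gripper_force: 25.0
```

>>> {"method": "drive_tool", "body": {
  "targets": [
    [0,0,-1.26,0,-0.8,0,0],
    [0,0,-2.52,0,-1.6,0,0],
    [0,0,-3.78,0,-2.4,0,0],
    [0,0,-5.04,0,-3.2,0,0],
    [0,0,-6.3,0,-4,0,0]
  ]
}}

```text
clock: 11.75
position: [0.4813, -0.0371, 0.166]
ee_rot: [-3.076, -0.639, 0.001]
force: [-0.0, -0.1, -1.0]
width: 0.389
gripper_force: 25.0
```

>>> {"method": "drive_tool", "body": {
  "targets": [
    [0,0,-1.26,0,-0.8,0,0],
    [0,0,-2.52,0,-1.6,0,0],
    [0,0,-3.78,0,-2.4,0,0],
    [0,0,-5.04,0,-3.2,0,0],
    [0,0,-6.3,0,-3.8,0,0]
  ]
}}

```text
clock: 12.25
position: [0.4811, -0.19, 0.1659]
ee_rot: [3.133, -0.222, -0.002]
force: [0.2, 0.5, -1.3]
width: 0.391
gripper_force: 25.0
```

>>> {"method": "drive_tool", "body": {
  "targets": [
    [0.16,1.2,0,0,0,-0.3,0],
    [0.32,2.4,0,0,0,-0.6,0],
    [0.47,3.57,0,0,0,-1,0],
    [0.47,3.57,0,0,0,-1,0],
    [0.47,3.57,0,0,0,-1,0]
  ]
}}

```text
clock: 12.75
position: [0.4816, -0.1874, 0.1254]
ee_rot: [-3.076, 0.208, 0.489]
force: [-0.6, 0.1, -0.4]
width: 0.388
gripper_force: 25.0
```

```bash
python3 pose.py 5 wrist
```

```text
[ 0.4816 -0.1874  0.1254] [ 0.34  0.56 -0.15  1.69  0.11  1.22 -1.56]
toolx yaw -7.7 pitch 18.0 tool z [-0.307  0.041 -0.951]
```

View pics/wrist5.png

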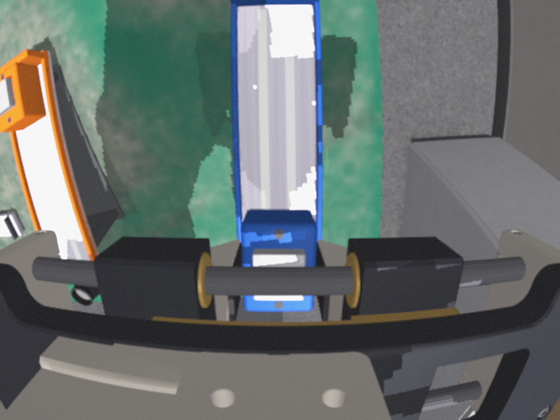

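The blue square is centred over its lane (block at column 279, lane at 278) and aligned with it. Letting it go.

>>> {"method": "drive_tool", "body": {
  "targets": [
    [0,0,0,0,0,-0.5,0],
    [0,0,0,0,0,-0.9,0],
    [0,0,0,0,0,-1.15,0],
    [0,0,0,0,0,-1.25,0],
    [0,0,0,0,0,-1.25,0]
  ]
}}

```text
clock: 13.3
position: [0.4817, -0.1879, 0.0773]
ee_rot: [-3.077, 0.209, 0.486]
force: [0.2, 0.1, -0.7]
width: 0.388
gripper_force: 25.0
```

>>> {"method": "drive_tool", "body": {
  "targets": [
    [0,0,0,0,0,0,1],
    [0,0,0,0,0,0,1],
    [0,0,0,0,0,0,1],
    [0,0,0,0,0,0,1],
    [0,0,0,0,0,0,1]
  ]
}}

```text
clock: 13.8
position: [0.482, -0.1878, 0.0768]
ee_rot: [-3.077, 0.209, 0.487]
force: [0.1, 0.2, -0.6]
width: 0.775
gripper_force: 0.0
```

>>> {"method": "drive_tool", "body": {
  "targets": [
    [0,0,0,0.1,0,0.3,1],
    [-0.1,-0.8,0,0.2,0,1,1],
    [-0.25,-1.9,0,0,0,2,1],
    [-0.4,-3,0,0,0,3,1],
    [-0.47,-3.57,0,0,0,3,1]
  ]
}}

```text
clock: 14.3
position: [0.4844, -0.1886, 0.2032]
ee_rot: [3.131, -0.213, 0.02]
force: [0.6, 0.4, -1.1]
width: 0.997
gripper_force: 0.0
```

```bash
python3 pose.py 6 wrist
```

```text
[ 0.4844 -0.1886  0.2032] [ 0.42  0.29 -0.19  1.86  0.07  0.99 -1.51]
toolx yaw -7.8 pitch -0.7 tool z [ 0.013 -0.004 -1.   ]
```

View pics/wrist6.png

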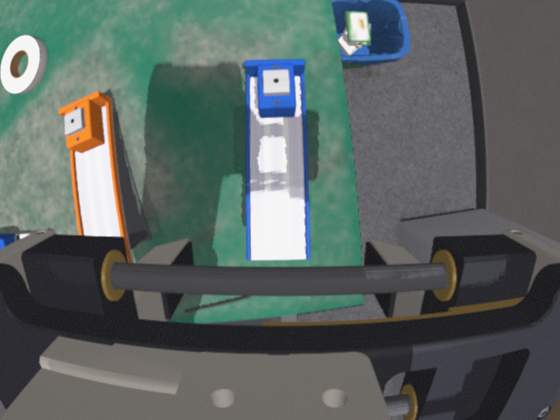

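The blue square sits at the stop (277,80). Next is the blue round.

>>> {"method": "drive_tool", "body": {
  "targets": [
    [0,0,1.26,0,0.7,0,1],
    [0,0,2.52,0,1.4,0,1],
    [0,0,3.78,0,2.1,0,1],
    [0,0,5.04,0,2.8,0,1],
    [0,0,6.3,0,3.5,0,1]
  ]
}}

```text
clock: 14.85
position: [0.4818, -0.0466, 0.1968]
ee_rot: [-3.073, -0.653, 0.003]
force: [-0.6, 0.1, -0.2]
width: 1.002
gripper_force: 0.0
```

>>> {"method": "drive_tool", "body": {
  "targets": [
    [0,0,1.26,0,0.7,0,1],
    [0,0,2.52,0,1.4,0,1],
    [0,0,3.78,0,2.1,0,1],
    [0,0,5.04,0,2.8,0,1],
    [0,0,6.3,0,3.5,0,1]
  ]
}}

```text
clock: 15.35
position: [0.4818, 0.0934, 0.1968]
ee_rot: [-2.78, -1.463, 0.003]
force: [-0.3, -0.9, -0.2]
width: 1.0
gripper_force: 0.0
```

>>> {"method": "drive_tool", "body": {
  "targets": [
    [0,0,1.26,0,0.7,0,1],
    [0,0,2.52,-0.1,1.4,-0.2,1],
    [0,0,3.78,-0.2,2.1,-0.5,1],
    [0,0,5.04,-0.3,2.8,-0.8,1],
    [0,0,6.3,-0.33,3.4,-1,1]
  ]
}}

```text
clock: 15.85
position: [0.4679, 0.2296, 0.156]
ee_rot: [-2.278, -2.163, 0.003]
force: [0.4, 0.2, 0.8]
width: 0.997
gripper_force: 0.0
```

```bash
python3 pose.py 7
```

```text
[0.4679 0.2296 0.156 ] [-0.06  0.43 -0.66  1.87  0.32  0.95 -0.92]
toolx yaw 87.0 pitch 0.1 tool z [-0.002 -0.001 -1.   ]
```

>>> {"method": "drive_tool", "body": {
  "targets": [
    [0,0,0,0,-0.05,-0.9,1],
    [0,0,0,0,-0.05,-1.8,1],
    [0,0,0,0,-0.05,-2.7,1],
    [0,0,0,0,-0.05,-3.25,1],
    [0,0,0,0,-0.05,-3.25,0]
  ]
}}

```text
clock: 16.35
position: [0.4669, 0.2251, 0.0239]
ee_rot: [-2.283, -2.157, 0.01]
force: [-0.7, 0.0, 0.4]
width: 0.955
gripper_force: 0.0
```

>>> {"method": "drive_tool", "body": {
  "targets": [
    [0,0,0,0,0,0,0],
    [0,0,0,0,0,0,0],
    [0,0,0,0,0,0,0],
    [0,0,0,0,0,0,0],
    [0,0,0,0,0,0,0]
  ]
}}

```text
clock: 16.85
position: [0.4691, 0.2263, 0.0274]
ee_rot: [2.284, 2.157, 0.002]
force: [-0.5, 0.1, -0.1]
width: 0.524
gripper_force: 0.0
```

>>> {"method": "drive_tool", "body": {
  "targets": [
    [0,0,0,0,0,0,0],
    [0,0,0,0,0,0,0],
    [0,0,0,0,0,0,0],
    [0,0,0,0,0,0,0],
    [0,0,0,0,0,0,0]
  ]
}}

```text
clock: 17.35
position: [0.4687, 0.2262, 0.0269]
ee_rot: [2.284, 2.157, 0.0]
force: [-0.1, -0.6, 5.0]
width: 0.389
gripper_force: 25.0
```

>>> {"method": "drive_tool", "body": {
  "targets": [
    [0,0,0,0,0,0.5,0],
    [0,0,0,0,0,1.5,0],
    [0,0,0,0,0,2.5,0],
    [0,0,0,0,0,3.5,0],
    [0,0,0,0,0,3.5,0]
  ]
}}

```text
clock: 17.85
position: [0.4709, 0.2283, 0.1715]
ee_rot: [2.282, 2.156, 0.012]
force: [0.6, 0.5, -1.9]
width: 0.39
gripper_force: 25.0
```

>>> {"method": "drive_tool", "body": {
  "targets": [
    [0,0,-1.26,0.1,-0.7,0,0],
    [0,0,-2.52,0.2,-1.4,0,0],
    [0,0,-3.78,0.33,-2.1,0,0],
    [0,0,-5.04,0.33,-2.8,0,0],
    [0,0,-6.3,0.33,-3.5,0,0]
  ]
}}

```text
clock: 18.35
position: [0.4813, 0.0848, 0.1657]
ee_rot: [-2.787, -1.45, 0.002]
force: [-0.1, 0.5, -1.9]
width: 0.39
gripper_force: 25.0
```

>>> {"method": "drive_tool", "body": {
  "targets": [
    [0,0,-1.26,0,-0.7,0,0],
    [0,0,-2.52,0,-1.4,0,0],
    [0,0,-3.78,0,-2.1,0,0],
    [0,0,-5.04,0,-2.8,0,0],
    [0,0,-6.3,0,-3.5,0,0]
  ]
}}

```text
clock: 18.85
position: [0.4811, -0.055, 0.1658]
ee_rot: [-3.076, -0.639, 0.002]
force: [0.7, 0.5, -1.6]
width: 0.39
gripper_force: 25.0
```

>>> {"method": "drive_tool", "body": {
  "targets": [
    [0,0,-1.26,0,-0.7,0,0],
    [0,0,-2.52,0,-1.4,0,0],
    [0,0,-3.78,0,-2.1,0,0],
    [0,0,-5.04,0,-2.8,0,0],
    [0,0,-6.3,0,-3.35,0,0]
  ]
}}

```text
clock: 19.35
position: [0.481, -0.1896, 0.1657]
ee_rot: [3.133, -0.222, -0.002]
force: [1.0, -0.3, -1.1]
width: 0.388
gripper_force: 25.0
```

>>> {"method": "drive_tool", "body": {
  "targets": [
    [0.16,1.2,0,0,0,-0.3,0],
    [0.32,2.4,0,0,0,-0.6,0],
    [0.47,3.57,0,0,0,-1,0],
    [0.47,3.57,0,0,0,-1,0],
    [0.47,3.57,0,0,0,-1,0]
  ]
}}

```text
clock: 19.85
position: [0.4815, -0.1875, 0.1253]
ee_rot: [-3.076, 0.208, 0.489]
force: [0.0, -0.3, -1.1]
width: 0.389
gripper_force: 25.0
```

```bash
python3 pose.py 8
```

```text
[ 0.4815 -0.1875  0.1253] [ 0.35  0.56 -0.15  1.69  0.11  1.22 -1.56]
toolx yaw -7.7 pitch 18.1 tool z [-0.307  0.041 -0.951]
```

Same pose as before, so I'll release.

>>> {"method": "drive_tool", "body": {
  "targets": [
    [0,0,0,0,0,-0.5,0],
    [0,0,0,0,0,-0.9,0],
    [0,0,0,0,0,-1.15,0],
    [0,0,0,0,0,-1.25,0],
    [0,0,0,0,0,-1.25,0]
  ]
}}

```text
clock: 20.35
position: [0.4817, -0.1879, 0.0773]
ee_rot: [-3.077, 0.209, 0.486]
force: [-1.0, 0.4, -1.1]
width: 0.39
gripper_force: 25.0
```

>>> {"method": "drive_tool", "body": {
  "targets": [
    [0,0,0,0,0,0,1],
    [0,0,0,0,0,0,1],
    [0,0,0,0,0,0,1],
    [0,0,0,0,0,0,1],
    [0,0,0,0,0,0,1]
  ]
}}

```text
clock: 20.85
position: [0.482, -0.1878, 0.0769]
ee_rot: [-3.077, 0.209, 0.487]
force: [-0.5, -0.3, -0.0]
width: 0.772
gripper_force: 0.0
```

>>> {"method": "drive_tool", "body": {
  "targets": [
    [0,0,0,0.1,0,0.3,1],
    [-0.1,-0.8,0,0.2,0,1,1],
    [-0.25,-1.9,0,0,0,2,1],
    [-0.4,-3,0,0,0,3,1],
    [-0.47,-3.57,0,0,0,3,1]
  ]
}}

```text
clock: 21.35
position: [0.4844, -0.1886, 0.2032]
ee_rot: [3.131, -0.213, 0.02]
force: [0.8, 0.9, -0.4]
width: 1.001
gripper_force: 0.0
```

```bash
python3 pose.py 9 wrist
```

```text
[ 0.4844 -0.1886  0.2032] [ 0.42  0.29 -0.19  1.86  0.07  0.99 -1.51]
toolx yaw -7.8 pitch -0.7 tool z [ 0.013 -0.004 -1.   ]
```

View pics/wrist9.png

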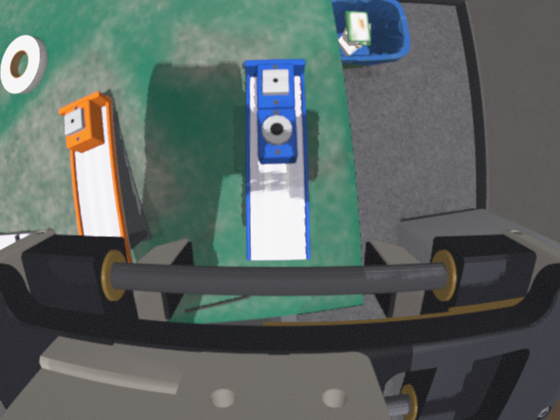

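The blue pair is done: square at (276,81), round directly behind it at (277,128). Now the orange round.

>>> {"method": "drive_tool", "body": {
  "targets": [
    [0,0,1.26,0,0.9,0,1],
    [0,0,2.52,0,1.8,0,1],
    [0,0,3.78,0,2.7,0,1],
    [0,0,5.04,0,3.6,0,1],
    [0,0,6.3,0,4.5,0,1]
  ]
}}

```text
clock: 21.9
position: [0.4817, -0.0063, 0.1969]
ee_rot: [-3.073, -0.653, 0.002]
force: [1.0, -0.7, -0.4]
width: 1.002
gripper_force: 0.0
```

>>> {"method": "drive_tool", "body": {
  "targets": [
    [0,0,1.26,0,0.9,0,1],
    [0,0,2.52,0,1.8,0,1],
    [0,0,3.78,0,2.7,0,1],
    [0,0,5.04,0,3.6,0,1],
    [0,0,6.3,0,4.5,0,1]
  ]
}}

```text
clock: 22.4
position: [0.4818, 0.1736, 0.1968]
ee_rot: [2.78, 1.462, -0.002]
force: [-0.2, 0.6, 1.3]
width: 1.0
gripper_force: 0.0
```

>>> {"method": "drive_tool", "body": {
  "targets": [
    [0,0,1.26,0,0.9,0,1],
    [0,0,2.52,-0.1,1.8,-0.2,1],
    [0,0,3.78,-0.2,2.6,-0.5,1],
    [0,0,5.04,-0.2,3.4,-0.8,1],
    [0,0,6.3,-0.2,4.35,-1,1]
  ]
}}

```text
clock: 22.9
position: [0.4739, 0.3464, 0.1556]
ee_rot: [2.28, 2.16, -0.005]
force: [0.4, -1.2, 0.5]
width: 1.001
gripper_force: 0.0
```

```bash
python3 pose.py 10 wrist
python3 - <<'E'
import pickle
from h import *
s,im=pickle.load(open("wrist10.pkl","rb"))
hsv=cv2.cvtColor(im["pixels"],cv2.COLOR_RGB2HSV)
m=cv2.inRange(hsv,(5,130,60),(18,255,255));m[245:]=0
cs,_=cv2.findContours(m,cv2.RETR_EXTERNAL,cv2.CHAIN_APPROX_NONE)
for c in cs:
    if cv2.contourArea(c)>600:
        P=np.array([wray(s,im,q,.042)[:2] for q in c[:,0].astype(float)]).astype(np.float32)
        print(cv2.boundingRect(c),[np.round(v,4) for v in cv2.minAreaRect(P)])
E
```

```text
[0.4739 0.3464 0.1556] [-0.26  0.53 -0.67  1.71  0.38  1.03 -1.11]
toolx yaw 86.9 pitch 0.2 tool z [-0.002 -0.003 -1.   ]
(260, 170, 42, 58) [array([0.4762, 0.3546]), array([0.0504, 0.0353]), np.float64(86.2172)]
```

>>> {"method": "drive_tool", "body": {
  "targets": [
    [0,0,0,0,0.1,-0.9,1],
    [0,0,0,0,0.1,-1.8,1],
    [0,0,0,0,0.1,-2.7,1],
    [0,0,0,0,0.1,-3.25,1],
    [0,0,0,0,0.1,-3.25,0]
  ]
}}

```text
clock: 23.45
position: [0.4724, 0.3483, 0.0235]
ee_rot: [2.284, 2.157, -0.011]
force: [0.2, -0.6, 0.8]
width: 0.952
gripper_force: 0.0
```

>>> {"method": "drive_tool", "body": {
  "targets": [
    [0,0,0,0,0,0,0],
    [0,0,0,0,0,0,0],
    [0,0,0,0,0,0,0],
    [0,0,0,0,0,0,0],
    [0,0,0,0,0,0,0]
  ]
}}

```text
clock: 23.95
position: [0.4742, 0.3503, 0.0275]
ee_rot: [2.284, 2.157, 0.002]
force: [-1.1, -0.4, -0.4]
width: 0.526
gripper_force: 0.0
```

>>> {"method": "drive_tool", "body": {
  "targets": [
    [0,0,0,0,0,0,0],
    [0,0,0,0,0,0,0],
    [0,0,0,0,0,0,0],
    [0,0,0,0,0,0,0],
    [0,0,0,0,0,0,0]
  ]
}}

```text
clock: 24.45
position: [0.4741, 0.3503, 0.027]
ee_rot: [2.284, 2.157, 0.001]
force: [-0.3, -1.9, 4.8]
width: 0.388
gripper_force: 25.0
```

>>> {"method": "drive_tool", "body": {
  "targets": [
    [0,0,0,0,0,0.5,0],
    [0,0,0,0,0,1.5,0],
    [0,0,0,0,0,2.5,0],
    [0,0,0,0,0,3.5,0],
    [0,0,0,0,0,3.5,0]
  ]
}}

```text
clock: 24.95
position: [0.4753, 0.3528, 0.1718]
ee_rot: [2.284, 2.158, 0.012]
force: [0.1, 0.5, -1.2]
width: 0.391
gripper_force: 25.0
```

>>> {"method": "drive_tool", "body": {
  "targets": [
    [0,0,-1.64,0.1,-0.86,0,0],
    [0,0,-3.28,0.2,-1.72,0,0],
    [0,0,-4.92,0.33,-2.58,0,0],
    [0,0,-6.56,0.33,-3.44,0,0],
    [0,0,-8.2,0.33,-4.3,0,0]
  ]
}}

```text
clock: 25.45
position: [0.4863, 0.1764, 0.1655]
ee_rot: [-2.898, -1.212, 0.003]
force: [0.6, 0.1, -1.8]
width: 0.387
gripper_force: 25.0
```

>>> {"method": "drive_tool", "body": {
  "targets": [
    [0,0,-1.64,0,-0.86,0,0],
    [0,0,-3.28,0,-1.72,0,0],
    [0,0,-4.92,0,-2.58,0,0],
    [0,0,-6.56,0,-3.44,0,0],
    [0,0,-8.2,0,-4.35,0,0]
  ]
}}

```text
clock: 25.95
position: [0.4861, 0.003, 0.1657]
ee_rot: [-3.139, -0.121, 0.003]
force: [1.1, -0.8, -1.5]
width: 0.388
gripper_force: 25.0
```

>>> {"method": "drive_tool", "body": {
  "targets": [
    [-0.1,1.2,0,0,0,-0.3,0],
    [-0.2,2.4,0,0,0,-0.6,0],
    [-0.3,3.6,0,0,0,-1,0],
    [-0.3,3.6,0,0,0,-1,0],
    [-0.3,3.6,0,0,0,-1,0]
  ]
}}

```text
clock: 26.45
position: [0.4864, 0.0044, 0.1254]
ee_rot: [3.087, 0.128, -0.493]
force: [-1.0, -0.4, -1.4]
width: 0.392
gripper_force: 25.0
```

```bash
python3 pose.py 11
```

```text
[0.4864 0.0044 0.1254] [ 0.09  0.54 -0.28  1.75  0.12  1.19 -1.73]
toolx yaw 4.8 pitch 18.1 tool z [-0.31  -0.026 -0.95 ]
```

>>> {"method": "drive_tool", "body": {
  "targets": [
    [0,0,0,0,0,-0.5,0],
    [0,0,0,0,0,-0.9,0],
    [0,0,0,0,0,-1.15,0],
    [0,0,0,0,0,-1.25,0],
    [0,0,0,0,0,-1.25,0]
  ]
}}

```text
clock: 26.95
position: [0.4869, 0.0042, 0.0773]
ee_rot: [3.087, 0.128, -0.489]
force: [-0.5, -0.5, -1.3]
width: 0.394
gripper_force: 25.0
```

>>> {"method": "drive_tool", "body": {
  "targets": [
    [0,0,0,0,0,0,1],
    [0,0,0,0,0,0,1],
    [0,0,0,0,0,0,1],
    [0,0,0,0,0,0,1],
    [0,0,0,0,0,0,1]
  ]
}}

```text
clock: 27.45
position: [0.4872, 0.0042, 0.0769]
ee_rot: [3.087, 0.128, -0.49]
force: [-0.2, 0.1, -0.9]
width: 0.778
gripper_force: 0.0
```

>>> {"method": "drive_tool", "body": {
  "targets": [
    [0,0,0,0.1,0,0.3,1],
    [0.05,-0.8,0,0.2,0,1,1],
    [0.15,-1.9,0,0,0,2,1],
    [0.25,-3,0,0,0,3,1],
    [0.3,-3.6,0,0,0,3,1]
  ]
}}

```text
clock: 27.95
position: [0.4896, 0.0048, 0.2029]
ee_rot: [3.138, 0.13, 0.02]
force: [-0.5, 1.1, 0.3]
width: 1.0
gripper_force: 0.0
```

```bash
python3 pose.py 12 wrist
```

```text
[0.4896 0.0048 0.2029] [ 0.15  0.26 -0.32  1.92  0.1   0.97 -1.71]
toolx yaw 4.8 pitch -0.7 tool z [ 0.013  0.    -1.   ]
```

View pics/wrist12.png

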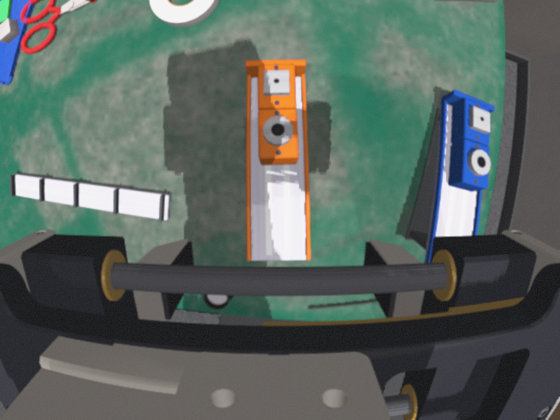

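All four masters are seated: orange square (277,80) with its round behind at (278,129), and the blue pair at (482,118) and (480,161). I'll wait a moment for them to settle, then hand in.

>>> {"method": "drive_tool", "body": {
  "targets": [
    [0,0,0,0,0,0,1],
    [0,0,0,0,0,0,1],
    [0,0,0,0,0,0,1],
    [0,0,0,0,0,0,1],
    [0,0,0,0,0,0,1]
  ]
}}

```text
clock: 28.5
position: [0.4871, 0.0043, 0.196]
ee_rot: [-3.139, -0.13, 0.003]
force: [0.6, 0.0, -0.3]
width: 0.997
gripper_force: 0.0
```

```bash
python3 -c "
from cell import arm
print(arm.sign_off())"
```

```text
the job is handed in; nothing more can be done
None
```

I handed the job in at about 28.5 s of robot time. In the last camera view each square master was at its stop with the round one directly behind it on the chute of its colour; the loupe and tape were never approached, and the sign-off gave no verdict.

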